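# Sort the neck blocks by weight: seasoned to the drawer, wet to the crate

### The arm

A 7-joint arm with a two-finger parallel gripper is mounted at the origin on the work surface. World frame = base frame: x ahead of the robot, y to its left, z up, the work surface at z = 0. Lengths are in m, angles in rad, forces in N, time in s.
With the tool pointing down it reaches from about 0.4 to 0.875 m from the base axis. Payload 4.4 kg.
Tool frame: the origin (TCP) lies at the very end of the fingers, on their centre line; the grasp point (between the pads) lies 19 mm behind it; z points along the fingers, y is the line along which they close (so a half turn about z gives the same grasp; the last joint's range is limited). The gripper opens to 85 mm and grips with 20 to 120 N. Pads are 22 mm wide; open, the fingers measure 114 mm over their backs; the gripper's body (76 mm by 85 mm) begins 54 mm behind the grasp point. The pads swing forward as they close: fully open they stand 13 mm farther back than shut.
Start: joints at [-1.381, 0.628, 0.038, 1.517, -0.027, 0.996, -0.02], TCP at [0.164, 0.629, 0.231] pointing down, gripper open.
Joint ranges: [-3.06, 3.06], [-0.37, 2.12], [-1.25, 1.32], [0.18, 2.47], [-1.1, 4.24], [0.23, 1.98], [-2.94, 2.94]. Speed limits (rad/s): [2.57, 2.57, 3.14, 3.14, 3.14, 3.14, 3.14].

### API

Orientations are given as a 3x3 rotation matrix whose columns are the frame's x, y, z axes.
In Python, from rig import arm gives the robot as it stands. The module is installed in compiled form; this text tells all that it offers.
- The arm moves only by the shell command python3 -m handwheel 'ROWS'. ROWS is a JSON object of lists of equal length, an entry for each row: "travel": the shift along the tool's x, y, z scaled (see below), a list of three; "turn": the turn, a rotation vector about the tool's x, y, z scaled (see below), a list of three; "jaw": the opening, from 0 (shut) to 1 (fully open). A call has 1 to 12 rows; each row shifts and turns the commanded pose from where the row before left it, along the tool's axes as they then stand; what a row does not reach is not made up. The controller multiplies each number of a shift by 0.025 m and each number of a turn by 5 degrees. A row lasts 1/12 s, in which the tool goes at most 41.7 mm and 7.16 degrees, less where a joint would pass 70% of its speed; a pose out of reach is approached as far as the arm can. A call with a number of a shift or a turn outside -1 to 1 is refused whole. A call with a gripper value outside its range is refused whole. The fingers move at their own pace and stop on an object; the grip force is fixed at half the most. Time passes only in rows, so rows that do not move let the fingers close. It gives the time, the measured TCP pose, the force, the opening and the grip force at its end, in the units of the state.
- arm.observe(): the state, without advancing time (a new reading comes with each control period).
- arm.camera(name): name is "scene" or "top" or "wrist"; returns the picture (420x560x3 uint8, red, green, blue); there is no depth.
- arm.calibration(name): a dict with "vfov" (degrees; the focal length in pixels is half the picture's height over the tangent of half this angle, whatever the lens; pixels are square), "cx", "cy" (the principal point, pixels), "dist" ([k1, k2, p1, p2, k3] as OpenCV has them; the pictures are not rectified), "R" (3x3) and "t" (3): a world point X has camera coordinates R X + t; the wrist camera has in their place "hand_eye" (4x4, takes a point from camera to tool coordinates, whose origin is the TCP and whose axes are the flange's). Camera axes: x right, y down, z forward; pixel columns grow to the right and rows downward; lengths in m; the calibration is good to about 2 mm. A picture is of the moment at which its call begins: read the wrist's pose just before it. calibration takes no time and is no camera call.
- arm.sign_off(): hands the job in; it is judged then, once.
Trained networks look in the newest picture that a camera, given by its name, has taken for a name from the list of things; names that differ only in an ending like _2 or _b are one class to them, and where a whole thing is asked for, a point or a joint stands for the part that bears it (a point fixed in the world has none). Each returns a list of dicts, best first, with "conf" (0 to 1); they miss things now and then, are a little off and sometimes report something else, mostly with a low value. They report only what shows in the picture. A call takes as long as a camera call. They do not tell look-alikes from the thing itself.
- arm.regions_of(camera, thing): "region" (420x560 bool, what is visible of it) and "box" ([left, top, width, height] as shares, 0 to 1, of the picture: columns of its width, rows of its height, round what is visible of it).
- arm.place_of(camera, thing): "position" ([column, row] as shares, 0 to 1, of the picture: columns of its width, rows of its height: a listed point, or the origin of a listed thing).
The state is a dict: "clock": time; "q": joint angles; "joint_vel": joint speeds; "effort": joint torques, N m; "tcp_pos": TCP position; "tcp_rot": TCP orientation; "wrist_force": force on the tool from outside, world axes, zero at the start; "ft_torque": the same for the moment, N m; "opening": opening from 0.0 (shut) to 1.0 (fully open); "finger_force": force on a finger pad.
Only numpy, scipy, OpenCV 4.12 (cv2) and the standard library are available. Lean on these libraries where they do the work, as an engineer would, in place of code of your own. Each camera call takes 0.05 s, during which the arm holds its last target. There are 200 camera calls.

### The job

The guitar neck blocks on the bench look alike, but some are seasoned and some are still wet and nearly twice as heavy: pull the drawer right open, then feel the weight of every block, and lay the light, seasoned ones in the drawer and the heavy, wet ones in the slatted crate, each lying down on the floor of its container and none on top of another. When all are sorted push the drawer gently fully home, and leave the plane, the glue bottle and the jar alone.

Things in the scene. Friction and masses are not known exactly. Their poses are not given: they have to be found in the camera images.
- block_a: neck-heel block of pale hardwood, 120 x 50 x 56 mm (its x, y, z), ends sealed dark, a step sawn out of its top at the +x end (the last 30 mm are 28 mm high). Origin at the middle of the 120 x 50 x 56 envelope: 28 mm above the bench when lying step up. Centre of mass 5 mm from the origin towards -x. Seasoned 0.16-0.20 kg, wet 0.31-0.37 kg, same look. May be absent (None)
- block_b: as block_a: same size, look and axes, wet (0.31-0.37 kg) or seasoned (0.16-0.20 kg); may be absent (None)
- block_c: as block_a: same size, look and axes, wet (0.31-0.37 kg) or seasoned (0.16-0.20 kg); may be absent (None)
- block_d: as block_a: same size, look and axes, wet (0.31-0.37 kg) or seasoned (0.16-0.20 kg); may be absent (None)
- block_e: as block_a: same size, look and axes, wet (0.31-0.37 kg) or seasoned (0.16-0.20 kg); may be absent (None)
- block_f: as block_a: same size, look and axes, wet (0.31-0.37 kg) or seasoned (0.16-0.20 kg); may be absent (None)
- cabinet: low plywood cabinet fixed to the bench, 235 mm deep, 310 wide, 99 high, with one drawer in its face. Origin on the bench 100 mm out in front of the middle of the face; x points from there into the cabinet (the face is at x = +0.10), z up. It may stand on the left or the right of the bench
- drawer (a joint): the drawer: 0 = fully home, grows as it is pulled out along the cabinet's -x, 0.18 m = at its stop. Slides stiffly (1.5 N, no spring), stays where it is left. Its side walls are 8 mm thick, their top 70 mm above the bench; its front is 12 mm thick, top 87 mm above the bench
- drawer_handle (a point): middle of the drawer's steel bar handle: 10 mm round bar, 100 mm long along the cabinet's y, 42 mm off the drawer front and 78 mm above the bench (21 mm below the cabinet's top), free from above. Moves with the drawer; axes as the cabinet's
- drawer_floor (a point): point on the drawer's floor (18 mm above the bench), midway across, where the floor meets the inside of its front; moves with the drawer, axes as the cabinet's. Inside the drawer is 258 mm wide (y) and reaches from this point to x = +0.19. With the drawer fully out the cabinet's face is at x = +0.168
- crate: low slatted wooden crate fixed to the bench, open on top, 190 x 290 x 62 mm outside (x, y, z), walls 8 mm thick, floor 8 mm thick. Origin at the centre of its underside; axes along its sides. It stands on the other side from the cabinet
- plane: bystander: wooden hand plane 60 x 170 mm, 90 high, origin at the centre of its underside
- glue: bystander: white glue bottle 60 mm across, 130 high, origin at the centre of its underside
- jar: bystander: amber glass jar with a steel lid, 64 mm across, 90 high, origin at the centre of its underside
There are look-alikes about, which are no part of the job. What is shaped like the block_d but blue, green or pink is not meant.

How it is judged:
By the outcome, as a careful person would: the job done as asked, in the order asked, and still so for the second after the job is handed in, with the robot touching nothing.
Of block_a, block_b, block_c, block_d, block_e, block_f only 4 to 6 are there at a start; the rules pass over those that are not, and their reading is None.
At some moment in a run one of block_a, block_b, block_c, block_d, block_e, block_f may be knocked a few centimetres aside while the robot is not near it.
Once in a run the grip may slacken for a moment while it holds something.
It also fails if it takes over 210 s, if anything falls off the work surface, if the arm or the gripper's body presses on something with over 40 N, if the wrist force passes 120 N, or if a joint passes its speed limit or range.

## Working session

There is one attempt and no reset: what is moved stays moved. The work goes in short steps, Python scripts to look and compute and a shell command to move; the robot and the scene stay as the last step left them, time stands still between calls to the robot, and variables do not carry over. Pictures are saved under pics/ and viewed, at most 14 in all, crops included, and the job is handed in when it is done.

```bash
mkdir -p pics; ls; cat > h.py <<'E'
import numpy as np,cv2
from rig import arm
def K(c):
    f=210/np.tan(np.radians(c["vfov"])/2); return np.array([[f,0,c["cx"]],[0,f,c["cy"]],[0,0,1.]])
def ext(name):
    c=arm.calibration(name)
    if name=="wrist":
        s=arm.observe(); T=np.eye(4);T[:3,:3]=s["tcp_rot"];T[:3,3]=s["tcp_pos"]
        W=T@np.array(c["hand_eye"]); R=W[:3,:3].T; return c,R,-R@W[:3,3]
    return c,np.array(c["R"]),np.array(c["t"])
def ray(name,px,z,e=None):
    c,R,t=e or ext(name)
    p=cv2.undistortPoints(np.array(px,float).reshape(-1,1,2),K(c),np.array(c["dist"],float)).reshape(-1,2)
    d=np.c_[p,np.ones(len(p))]@R; o=-R.T@t
    return o+d*((z-o[2])/d[:,2])[:,None]
def proj(name,X,e=None):
    c,R,t=e or ext(name)
    return cv2.projectPoints(np.array(X,float).reshape(-1,1,3),cv2.Rodrigues(R)[0],t,K(c),np.array(c["dist"],float))[0].reshape(-1,2)
def save(name,fn):
    im=arm.camera(name); cv2.imwrite("pics/"+fn,im[:,:,::-1]); return im
E
python3 - <<'E'
from h import *
np.set_printoptions(precision=3,suppress=True)
print(arm.observe())
a=save("top","top0.png");
for th in ["block_a","cabinet","crate","drawer_handle","drawer_floor","plane","glue","jar"]:
    for d in arm.place_of("top",th):
        if d["conf"]>.2: 
            px=np.array(d["position"])*[560,420]; print(th,round(d["conf"],2),px,ray("top",px,{"block_a":.028,"drawer_handle":.078,"drawer_floor":.018}.get(th,0))[0])
E
```

```text
pics
{'clock': 0.0, 'q': array([-1.381,  0.629,  0.038,  1.518, -0.027,  0.996, -0.02 ]), 'joint_vel': array([ 0.   ,  0.   , -0.001,  0.   , -0.   , -0.002, -0.   ]), 'effort': array([ -0.   , -56.34 ,   1.226, -19.344,   0.011,   0.011,  -0.   ]), 'tcp_pos': array([0.164, 0.628, 0.23 ]), 'tcp_rot': array([[-0.967,  0.253, -0.   ],
       [ 0.253,  0.967, -0.002],
       [-0.   , -0.002, -1.   ]]), 'wrist_force': array([ 0.19 , -0.241, -0.153]), 'ft_torque': array([-0.003,  0.018,  0.018]), 'finger_force': 0.0, 'opening': 0.9998711139807346}
block_a 0.92 [158.48  305.382] [0.21  0.401 0.028]
block_a 0.87 [253.008 184.296] [0.619 0.095 0.028]
block_a 0.87 [353.08  272.706] [ 0.322 -0.244  0.028]
block_a 0.75 [308.    231.504] [ 0.459 -0.093  0.028]
block_a 0.74 [280.504 238.602] [ 0.435 -0.     0.028]
block_a 0.72 [248.08  239.694] [0.43  0.109 0.028]
block_a 0.72 [221.704 275.394] [0.31  0.194 0.028]
block_a 0.64 [310.576 181.818] [ 0.63  -0.102  0.028]
block_a 0.54 [173.096 178.5  ] [0.636 0.368 0.028]
crate 0.62 [382.312 214.41 ] [ 0.523 -0.353  0.   ]
drawer_handle 0.76 [168.672 194.208] [0.574 0.37  0.078]
drawer_floor 0.72 [175.784 179.298] [0.636 0.361 0.018]
plane 0.95 [286.608 141.204] [ 0.78 -0.02  0.  ]
plane 0.3 [380.408 213.486] [ 0.527 -0.347  0.   ]
plane 0.22 [310.8   181.482] [ 0.637 -0.105  0.   ]
glue 0.56 [311.192 145.488] [ 0.766 -0.106  0.   ]
jar 0.8 [245.784 142.8  ] [0.772 0.124 0.   ]
jar 0.42 [382.424 216.3  ] [ 0.517 -0.354  0.   ]
```

```bash
python3 - <<'E'
from h import *
a=cv2.imread("pics/top0.png"); cv2.imwrite("pics/top0c.png",cv2.resize(a[110:330,130:430],(800,587),interpolation=cv2.INTER_CUBIC))
save("scene","sc0.png")
E
```

```text
(no output)
```

View pics/top0c.png

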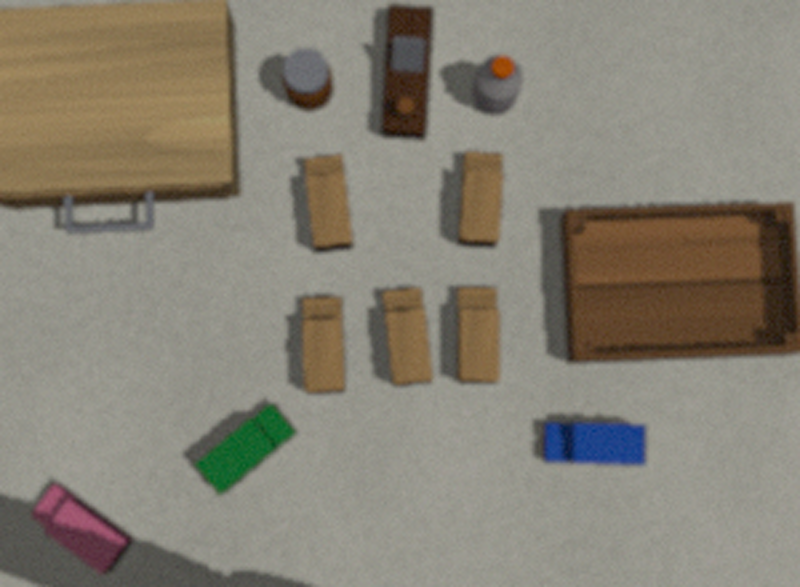

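View pics/sc0.png

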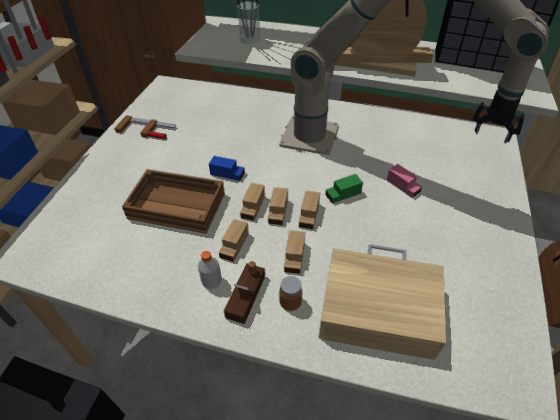

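Five pale blocks in the crop at (327,200), (481,198), (322,345), (407,335) and (478,335). They fit the description. Green (240,448), blue (595,442) and pink (82,527) are decoys. The cabinet is on the left with its handle at about (107,228), and the crate is on the right. I'll straighten the tool and look from above the handle.

```bash
python3 -m handwheel '{"travel":[[0,0,-1],[0,0,-1],[0,0,-1],[-1,-1,-1],[-1,-1,0],[-1,-1,0],[-1,-1,0],[-1,-1,0],[-1,-1,0],[-1,-1,0],[-1,-1,0],[-1,-1,0]],"turn":[[0,0,-0.98],[0,0,-0.98],[0,0,-0.98],[0,0,0],[0,0,0],[0,0,0],[0,0,0],[0,0,0],[0,0,0],[0,0,0],[0,0,0],[0,0,0]],"jaw":[1,1,1,1,1,1,1,1,1,1,1,1]}'
python3 - <<'E'
from h import *
np.set_printoptions(precision=3,suppress=True)
s=arm.observe();print(s["tcp_pos"],s["tcp_rot"])
save("wrist","w1.png")
E
```

```text
clock: 1.5
tcp_pos: [0.3897, 0.4036, 0.3307]
tcp_rot: [[-1.0, -0.001, 0.0], [-0.001, 1.0, 0.0], [-0.0, 0.0, -1.0]]
wrist_force: [0.6, 0.6, 0.3]
opening: 0.999
finger_force: 0.0
[0.39  0.404 0.331] [[-1.    -0.001  0.   ]
 [-0.001  1.     0.   ]
 [-0.     0.    -1.   ]]
```

View pics/w1.png

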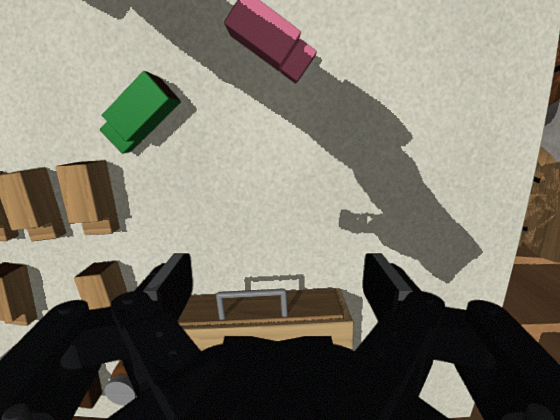

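Handle bar at about (218,294)–(285,292); the cabinet's top front edge runs near (352,320); the blocks are at left and the pink and green decoys lie above.

```bash
python3 - <<'E'
from h import *
np.set_printoptions(precision=4,suppress=True)
e=ext("wrist")
print("bar",ray("wrist",[[218,295],[252,293.5],[285,292.5]],.083,e))
for z,p in [(.099,[[215,324],[352,320]])]: print(ray("wrist",p,z,e))
for th in ["drawer_handle","drawer_floor"]:
    for d in arm.place_of("wrist",th)[:2]:
        px=np.array(d["position"])*[560,420]; print(th,d["conf"],px,ray("wrist",px,.078,e))
et=ext("top")
s=2.667
P=lambda l:np.array(l)/s+[130,110]
print("bar top",ray("top",P([[65,230],[152,228]]),.083,et))
print("cab front",ray("top",P([[0,193],[232,185]]),.099,et), "crate rim",ray("top",P([[567,208],[793,205],[798,350],[573,358]]),.062,et))
im=cv2.imread("pics/w1.png"); cv2.imwrite("pics/w1c.png",cv2.resize(im[260:360,170:370],(800,400),interpolation=cv2.INTER_CUBIC))
print(-et[1].T@et[2])
E
```

```text
bar [[0.5775 0.3019 0.083 ]
 [0.5749 0.3546 0.083 ]
 [0.5735 0.4053 0.083 ]]
[[0.6186 0.2973 0.099 ]
 [0.613  0.5072 0.099 ]]
drawer_handle 0.73 [252.672 292.698] [[0.5767 0.3551 0.078 ]]
drawer_floor 0.75 [260.176 302.694] [[0.5948 0.3663 0.078 ]]
drawer_floor 0.24 [ 33.376 208.488] [[0.4374 0.0314 0.078 ]]
bar top [[0.5655 0.4152 0.083 ]
 [0.5691 0.3084 0.083 ]]
cab front [[0.6079 0.4926 0.099 ]
 [0.6207 0.2097 0.099 ]] crate rim [[ 0.6035 -0.2063  0.062 ]
 [ 0.6108 -0.4937  0.062 ]
 [ 0.4274 -0.494   0.062 ]
 [ 0.4153 -0.212   0.062 ]]
[0.3203 0.0314 1.6139]
```

View pics/w1c.png

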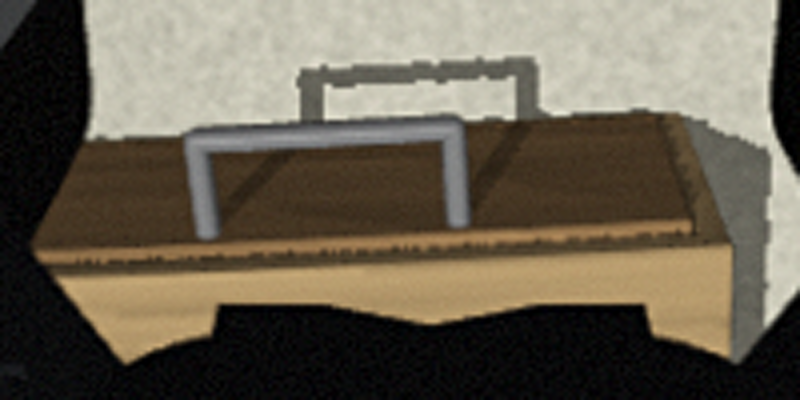

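```bash
python3 -m handwheel '{"travel":[[-0.92,-0.2,0.8],[-0.92,-0.2,0.8],[-0.92,-0.2,0.8],[-0.92,-0.2,0.8],[-0.92,-0.2,0.8],[-0.92,-0.2,0.8],[-0.92,-0.2,0.8],[-0.92,-0.2,0.8],[-0.92,-0.2,0.8],[0,0,0],[0,0,0]],"turn":[[0,0,-0.4],[0,0,0],[0,0,0],[0,0,0],[0,0,0],[0,0,0],[0,0,0],[0,0,0],[0,0,0],[0,0,0],[0,0,0]],"jaw":[0,0,0,0,0,0,0,0,0,0,0]}'
python3 - <<'E'
from h import *
np.set_printoptions(precision=4,suppress=True)
save("wrist","w2.png"); save("scene","s2.png")
a=cv2.imread("pics/w2.png");b=cv2.imread("pics/s2.png")
cv2.imwrite("pics/m2.png",np.hstack([cv2.resize(a,(400,300)),cv2.resize(b[200:380,290:470],(400,300),interpolation=cv2.INTER_CUBIC)]))
E
```

```text
clock: 2.57
tcp_pos: [0.5963, 0.3664, 0.1481]
tcp_rot: [[-0.999, -0.035, -0.003], [-0.035, 0.999, -0.001], [0.003, -0.001, -1.0]]
wrist_force: [-0.2, 0.7, -0.1]
opening: -0.004
finger_force: 0.0
```

View pics/m2.png

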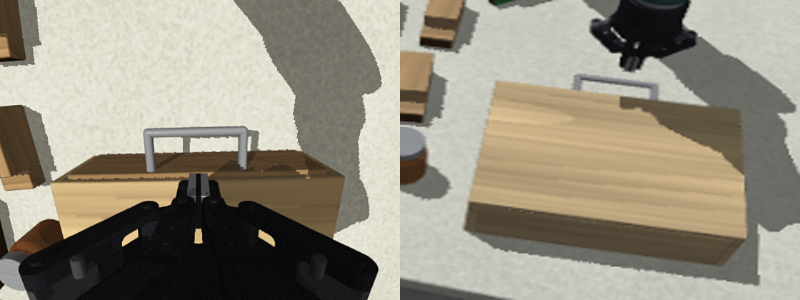

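The bar runs (145,132)–(246,129) on the left panel with its posts meeting the drawer front near rows 167–170. The closed fingertips are at (199,175).

```bash
python3 - <<'E'
from h import *
np.set_printoptions(precision=4,suppress=True)
e=ext("wrist")
print("bar",ray("wrist",np.array([[145,131.5],[246,129.5]])*1.4,.08,e)); print("post feet",ray("wrist",np.array([[150,170],[243,167]])*1.4,.08,e))
print("edge",ray("wrist",np.array([[53,180],[343,176]])*1.4,.099,e))
X=arm.observe()["tcp_pos"]; print(proj("wrist",[X],e)/1.4)
E
```

```text
bar [[0.5702 0.3126 0.08  ]
 [0.5643 0.4182 0.08  ]]
post feet [[0.6132 0.3167 0.08  ]
 [0.606  0.419  0.08  ]]
edge [[0.6212 0.2178 0.099 ]
 [0.6058 0.5212 0.099 ]]
[[197.3775 185.1631]]
```

```bash
python3 -m handwheel '{"travel":[[0.21,0,0.5],[0,0,0.67],[0,0,0.67],[0,0,0.67],[0,0,0.67],[0,0,0.67],[0,0,0]],"turn":[[0,0,-0.2],[0,0,0],[0,0,0],[0,0,0],[0,0,0],[0,0,0],[0,0,0]],"jaw":[0,0,0,0,0,0,0]}'
python3 -m handwheel '{"travel":[[0.3,0,0],[0.3,0,0],[0.3,0,0],[0.3,0,0],[0.4,0,0],[0.5,0,0],[0.5,0,0],[0.5,0,0],[0.5,0,0],[0.5,0,0],[0,0,0]],"turn":[[0,0,0],[0,0,0],[0,0,0],[0,0,0],[0,0,0],[0,0,0],[0,0,0],[0,0,0],[0,0,0],[0,0,0],[0,0,0]],"jaw":[0,0,0,0,0,0,0,0,0,0,0]}'
```

```text
clock: 3.25
tcp_pos: [0.5885, 0.3673, 0.0523]
tcp_rot: [[-0.998, -0.055, -0.004], [-0.055, 0.998, -0.001], [0.004, -0.001, -1.0]]
wrist_force: [-0.2, 0.4, -0.5]
opening: 0.002
finger_force: 0.0
clock: 4.17
tcp_pos: [0.4859, 0.3616, 0.0552]
tcp_rot: [[-0.998, -0.056, -0.003], [-0.056, 0.998, 0.0], [0.003, 0.0, -1.0]]
wrist_force: [-1.4, -0.0, 0.6]
opening: 0.001
finger_force: 0.0
```

```bash
python3 -m handwheel '{"travel":[[0.5,0,0],[0.5,0,0],[0.5,0,0],[0.5,0,0],[0.4,0,0],[0.3,0,0],[0.2,0,0],[0.2,0,0],[0.15,0,0]],"turn":[[0,0,0],[0,0,0],[0,0,0],[0,0,0],[0,0,0],[0,0,0],[0,0,0],[0,0,0],[0,0,0]],"jaw":[0,0,0,0,0,0,0,0,0]}'
python3 -m handwheel '{"travel":[[0.15,0,0],[0.1,0,0],[0.1,0,0]],"turn":[[0,0,0],[0,0,0],[0,0,0]],"jaw":[0,0,0]}'
```

```text
clock: 4.92
tcp_pos: [0.4088, 0.357, 0.0544]
tcp_rot: [[-0.999, -0.053, 0.002], [-0.053, 0.999, 0.001], [-0.002, 0.001, -1.0]]
wrist_force: [10.2, -2.0, -0.0]
opening: 0.001
finger_force: 5.8
clock: 5.17
tcp_pos: [0.4089, 0.3571, 0.0548]
tcp_rot: [[-0.999, -0.049, 0.015], [-0.049, 0.999, 0.006], [-0.016, 0.005, -1.0]]
wrist_force: [22.9, -1.4, -12.4]
opening: 0.005
finger_force: 11.3
```

```bash
python3 -m handwheel '{"travel":[[-0.4,0,0],[-0.5,0,0],[0,0,-0.5],[0,0,-1],[0,0,-1],[0,0,-1],[0,0,-1],[0,-0.5,-1],[0,-1,-1]],"turn":[[0,0,0],[0,0,0],[0,0,0],[0,0,0],[0,0,0],[0,0,0],[0,0,0],[0,0,0.6],[0,0,0]],"jaw":[0,0,0,0,0,0,0,0.5,1]}'
python3 -m handwheel '{"travel":[[-0.3,-1,-0.6],[-0.3,-1,-0.6],[-0.3,-1,-0.6],[-0.3,-1,-0.6],[-0.3,-1,-0.6],[-0.3,-1,-0.6],[-0.3,-1,-0.6],[-0.3,-1,-0.6],[-0.3,-1,0],[-0.3,-1,0],[-0.3,-1,0],[0,0,0]],"turn":[[0,0,0],[0,0,0],[0,0,0],[0,0,0],[0,0,0],[0,0,0],[0,0,0],[0,0,0],[0,0,0],[0,0,0],[0,0,0],[0,0,0]],"jaw":[1,1,1,1,1,1,1,1,1,1,1,1]}'
cat >> h.py <<'E'
def blocks(name,e,sv=None):
    "mask pale wood via network, rect of top face"
    out=[]
    for d in arm.regions_of(name,"block_a"):
        if d["conf"]<.25: continue
        out.append((d["conf"],d["region"]))
    return out
E
python3 - <<'E'
from h import *
np.set_printoptions(precision=3,suppress=True)
s=arm.observe();print(s["tcp_pos"],s["wrist_force"])
e=ext("wrist"); im=save("wrist","w3.png")
for d in arm.place_of("wrist","block_a"):
    px=np.array(d["position"])*[560,420]; print(round(d["conf"],2),px,ray("wrist",px,.028,e)[0])
e2=ext("top");save("top","top3.png")
for th in ["block_a","drawer_handle","drawer_floor"]:
  for d in arm.place_of("top",th):
    px=np.array(d["position"])*[560,420]; print(th,round(d["conf"],2),px,ray("top",px,.078 if th=="drawer_handle" else .02,e2)[0])
E
```

```text
clock: 5.92
tcp_pos: [0.4214, 0.3227, 0.2174]
tcp_rot: [[-1.0, -0.003, -0.001], [-0.003, 1.0, 0.002], [0.001, 0.002, -1.0]]
wrist_force: [1.2, 0.1, -0.1]
opening: 0.275
finger_force: 0.0
clock: 6.92
tcp_pos: [0.5058, 0.0389, 0.3364]
tcp_rot: [[-1.0, 0.007, -0.001], [0.007, 1.0, -0.003], [0.001, -0.003, -1.0]]
wrist_force: [-0.2, -0.2, 0.5]
opening: 1.001
finger_force: 0.0
[0.506 0.039 0.336] [-0.211 -0.242  0.496]
0.98 [314.384 123.186] [0.431 0.095 0.028]
0.8 [248.584 131.418] [ 0.442 -0.005  0.028]
0.75 [384.496  27.72 ] [0.299 0.192 0.028]
0.73 [194.096 241.71 ] [ 0.621 -0.102  0.028]
0.73 [314.104 239.904] [0.619 0.099 0.028]
0.66 [189.784 133.686] [ 0.444 -0.094  0.028]
block_a 0.82 [354.088 274.512] [ 0.316 -0.249  0.02 ]
block_a 0.8 [309.288 183.12 ] [ 0.627 -0.098  0.02 ]
block_a 0.67 [250.6  238.98] [0.433 0.101 0.02 ]
block_a 0.67 [158.984 310.716] [0.192 0.4   0.02 ]
block_a 0.66 [310.184 232.596] [ 0.456 -0.101  0.02 ]
block_a 0.66 [225.288 279.216] [0.298 0.183 0.02 ]
block_a 0.42 [380.688 213.99 ] [ 0.522 -0.343  0.02 ]
drawer_handle 0.72 [173.824 250.698] [0.388 0.346 0.078]
drawer_floor 0.82 [174.776 233.016] [0.451 0.357 0.02 ]
drawer_floor 0.16 [173.88  212.982] [0.519 0.362 0.02 ]
```

View pics/w3.png

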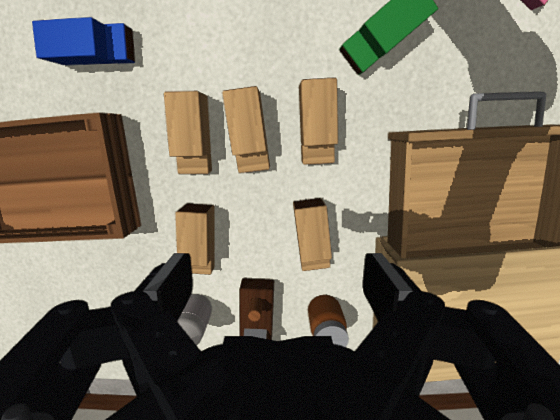

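Pale blocks in the wrist view: (319,115), (246,122), (187,125), (313,235) and (195,240). The drawer stands open at right, (400–560, 130–250). The blue and green decoys are left alone.

```bash
cat >> h.py <<'E'
def rel(dst,s=None):
    s=s or arm.observe(); return (np.array(s["tcp_rot"]).T@(np.array(dst)-s["tcp_pos"])/.025).round(2)
E
python3 - <<'E'
from h import *
np.set_printoptions(precision=3,suppress=True)
e=ext("wrist")
im=cv2.imread("pics/w3.png")
Q={"A":[(300,80),(337,78),(338,145),(301,147)],"B":[(223,89),(257,86),(268,150),(237,155)],"C":[(165,91),(207,91),(208,155),(170,157)]}
for k,q in Q.items():
    p=ray("wrist",q,.056,e)[:,:2]; print(k,p.tolist(),p.mean(0)); d1=p[3]-p[0];d2=p[2]-p[1];print(np.degrees(np.arctan2(d1[1],d1[0])),np.degrees(np.arctan2(d2[1],d2[0])),np.linalg.norm(d1),np.linalg.norm(p[1]-p[0]))
print("drawer rim inner front", ray("wrist",[[411,137],[560,131]],.070,e),"handle",ray("wrist",[[471,97],[543,95]],.083,e))
print("crate right wall", ray("wrist",[[120,113],[134,238]],.062,e))
cv2.imwrite("pics/w3c.png",cv2.resize(im[70:280,150:350],(760,798//1),interpolation=cv2.INTER_CUBIC)[:600])
cv2.imwrite("pics/w3c.png",cv2.resize(im[190:280,160:350],(800,379),interpolation=cv2.INTER_CUBIC))
E
```

```text
A [[0.3727916139613919, 0.07782689468338036], [0.369729792254676, 0.12835099208129497], [0.4599730680894641, 0.13424323092306378], [0.4631080913245609, 0.08108700119924366]] [0.416 0.105]
2.06727815822477 3.7357009742388687 0.0903752973869884 0.05061678743300169
B [[0.38444216386087393, -0.0277590355757681], [0.38070737382700703, 0.01907456246888071], [0.4674927507053311, 0.033693983251472964], [0.47464180957933816, -0.011183247353559335]] [0.427 0.003]
10.412938215444978 9.561981518347038 0.09171004766613076 0.04698227923807873
C [[0.38617288986706105, -0.10867585778514172], [0.3868906940879629, -0.050008743021144636], [0.47456541972338306, -0.053318980398495266], [0.47721440033415885, -0.1093247945531369]] [ 0.431 -0.08 ]
-0.4083929200134747 -2.1622261685604762 0.09104382322299265 0.05867150584083852
drawer rim inner front [[0.447 0.233 0.07 ]
 [0.433 0.459 0.07 ]] handle [[0.393 0.304 0.083]
 [0.386 0.409 0.083]]
crate right wall [[ 0.415 -0.173  0.062]
 [ 0.601 -0.176  0.062]]
```

View pics/w3c.png

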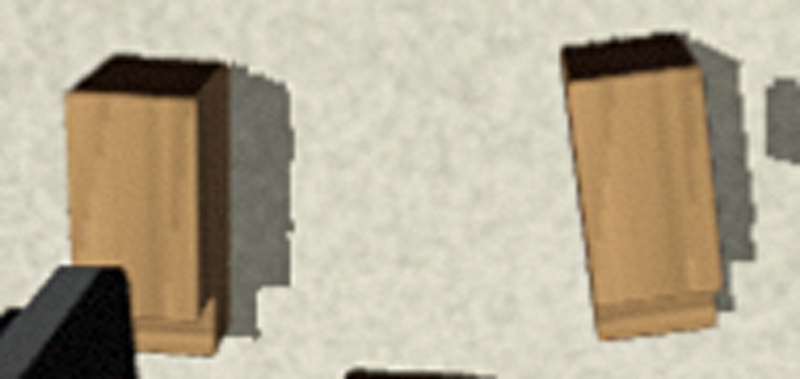

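```bash
cat > wgh.py <<'E'
from h import *
f=[]
for i in range(6): arm.camera("top"); f.append(np.array(arm.observe()["wrist_force"]))
f=np.array(f);s=arm.observe();print("F",f.mean(0).round(2),"sd",f.std(0).round(2),"tcp",s["tcp_pos"].round(4),"open",round(s["opening"],3),"clk",s["clock"])
E
python3 wgh.py
python3 -m handwheel '{"travel":[[0.66,0.49,1],[0.66,0.49,1],[0.66,0.49,1],[0.66,0.49,1],[0.66,0.49,1],[0,0,1],[0,0,1],[0,0,1],[0,0,1],[0,0,1],[0,0,1],[0,0,0.9]],"turn":[[0,0,0],[0,0,0],[0,0,0],[0,0,0],[0,0,-0.68],[0,0,0],[0,0,0],[0,0,0],[0,0,0],[0,0,0],[0,0,0],[0,0,0]],"jaw":[0.85,0.85,0.85,0.85,0.85,0.85,0.85,0.85,0.85,0.85,0.85,0.85]}'
python3 -m handwheel '{"travel":[[0,0,0.4],[0,0,0.2],[0,0,0]],"turn":[[0,0,0],[0,0,0],[0,0,0]],"jaw":[0.85,0.85,0.85]}'
```

```text
F [ 0.21 -0.08 -0.14] sd [0.36 0.57 0.54] tcp [0.5053 0.0453 0.3366] open 1.005 clk 7.5167
clock: 8.52
tcp_pos: [0.4195, 0.1066, 0.0502]
tcp_rot: [[-0.998, -0.061, -0.012], [-0.061, 0.998, 0.002], [0.012, 0.002, -1.0]]
wrist_force: [-1.5, 0.9, -0.6]
opening: 0.847
finger_force: 0.0
clock: 8.77
tcp_pos: [0.4204, 0.1075, 0.0368]
tcp_rot: [[-0.998, -0.059, -0.01], [-0.06, 0.998, 0.002], [0.01, 0.002, -1.0]]
wrist_force: [0.2, -0.5, -0.8]
opening: 0.848
finger_force: 0.0
```

```bash
python3 -m handwheel '{"travel":[[0,-0.2,0.6],[0,0,0],[0,0,0],[0,0,0],[0,0,0],[0,0,0],[0,0,0]],"turn":[[0,0,0],[0,0,0],[0,0,0],[0,0,0],[0,0,0],[0,0,0],[0,0,0]],"jaw":[0.85,0.5,0.4,0.3,0.3,0.3,0.3]}'
python3 -m handwheel '{"travel":[[0,0,-0.3],[0,0,-0.8],[0,0,-1],[0,0,-1],[0,0,-1],[0,0,-0.5],[0,0,0],[0,0,0]],"turn":[[0,0,0],[0,0,0],[0,0,0],[0,0,0],[0,0,0],[0,0,0],[0,0,0],[0,0,0]],"jaw":[0.3,0.3,0.3,0.3,0.3,0.3,0.3,0.3]}'
python3 wgh.py
```

```text
clock: 9.35
tcp_pos: [0.4202, 0.1042, 0.0285]
tcp_rot: [[-0.998, -0.059, -0.01], [-0.059, 0.998, 0.004], [0.01, 0.005, -1.0]]
wrist_force: [-1.6, -3.0, 6.3]
opening: 0.576
finger_force: 63.6
clock: 10.02
tcp_pos: [0.4213, 0.105, 0.1433]
tcp_rot: [[-0.998, -0.061, -0.01], [-0.061, 0.998, 0.005], [0.01, 0.006, -1.0]]
wrist_force: [-0.1, -0.1, -3.2]
opening: 0.573
finger_force: 63.6
F [ 0.05 -0.22 -3.95] sd [0.85 0.4  0.54] tcp [0.4208 0.1038 0.1421] open 0.571 clk 10.3167
```

Block A weighs about 3.8 N, so it is wet and goes to the crate.

```bash
python3 -m handwheel '{"travel":[[-0.09,-0.5,-1],[-0.09,-1,-1],[-0.09,-1,0],[-0.09,-1,0],[-0.09,-1,0],[-0.09,-1,0],[-0.09,-1,0],[-0.09,-1,0],[-0.09,-1,0],[-0.09,-1,0],[-0.09,-1,0],[-0.09,-1,0]],"turn":[[0,0,0],[0,0,0],[0,0,0],[0,0,0],[0,0,0],[0,0,0],[0,0,0],[0,0,0],[0,0,0],[0,0,0],[0,0,0],[0,0,0]],"jaw":[0.3,0.3,0.3,0.3,0.3,0.3,0.3,0.3,0.3,0.3,0.3,0.3]}'
python3 -m handwheel '{"travel":[[-0.09,-1,0],[-0.09,-1,0],[-0.09,-1,0],[-0.09,-1,0],[-0.09,-1,0],[-0.09,-1,0],[-0.09,-1,0],[-0.09,-1,0],[-0.09,-1,0],[-0.09,-0.7,0],[0,-0.4,0],[0,0,0]],"turn":[[0,0,0],[0,0,0],[0,0,0],[0,0,0],[0,0,0],[0,0,0],[0,0,0],[0,0,0],[0,0,0],[0,0,0],[0,0,0],[0,0,0]],"jaw":[0.3,0.3,0.3,0.3,0.3,0.3,0.3,0.3,0.3,0.3,0.3,0.3]}'
python3 - <<'E'
from h import *
print(rel([.504,-.431,.0385]))
e=ext("wrist");a=save("wrist","w4.png");b=save("top","t4.png")
for c in ["wrist","top"]:
  for d in arm.place_of(c,"crate")[:2]: print(c,d["conf"],ray(c,np.array(d["position"])*[560,420],0,e if c=="wrist" else None))
a=cv2.imread("pics/w4.png");b=cv2.imread("pics/t4.png")
cv2.imwrite("pics/m4.png",np.hstack([cv2.resize(a,(400,300)),cv2.resize(b[150:270,280:440],(400,300),interpolation=cv2.INTER_CUBIC)]))
E
```

```text
clock: 11.32
tcp_pos: [0.4655, -0.1827, 0.1904]
tcp_rot: [[-0.998, -0.059, -0.013], [-0.059, 0.998, 0.005], [0.012, 0.006, -1.0]]
wrist_force: [0.4, -0.6, -3.3]
opening: 0.57
finger_force: 64.4
clock: 12.32
tcp_pos: [0.502, -0.4347, 0.1886]
tcp_rot: [[-0.998, -0.057, -0.013], [-0.057, 0.998, 0.003], [0.013, 0.004, -1.0]]
wrist_force: [-0.0, -0.0, -4.1]
opening: 0.576
finger_force: 64.2
[-0.16  0.12  6.  ]
wrist 0.61 [[ 0.50914123 -0.35683652  0.        ]]
top 0.6 [[ 0.52208685 -0.34559788  0.        ]]
```

View pics/m4.png

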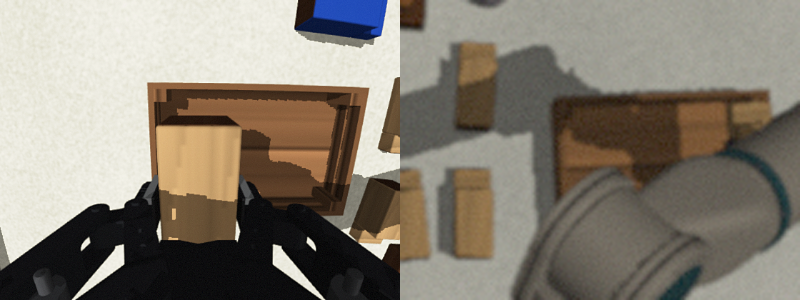

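The block hangs over the crate's left part. The crate's rim corners are at (149,84), (368,89) and (343,214) on the left panel.

```bash
python3 - <<'E'
from h import *
np.set_printoptions(precision=3,suppress=True)
e=ext("wrist"); print(ray("wrist",np.array([(149,84),(368,89),(343,214)])*1.4,.062,e)); print(rel([.504,-.43,.0385]))
print("held corners top z", arm.observe()["tcp_pos"])
E
python3 -m handwheel '{"travel":[[0,0,1],[0,0,1],[0,0,1],[0,0,1],[0,0,0.6],[0,0,0.4],[0,0,0.3],[0,0,0.2],[0,0,0]],"turn":[[0,0,0],[0,0,0],[0,0,0],[0,0,0],[0,0,0],[0,0,0],[0,0,0],[0,0,0],[0,0,0]],"jaw":[0.3,0.3,0.3,0.3,0.3,0.3,0.3,0.3,0.3]}'
```

```text
[[ 0.429 -0.495  0.062]
 [ 0.415 -0.209  0.062]
 [ 0.601 -0.198  0.062]]
[-0.08 -0.04  6.03]
held corners top z [ 0.504 -0.43   0.189]
clock: 13.27
tcp_pos: [0.5022, -0.4312, 0.052]
tcp_rot: [[-0.998, -0.06, -0.011], [-0.06, 0.998, 0.005], [0.011, 0.005, -1.0]]
wrist_force: [0.5, 0.3, -3.1]
opening: 0.572
finger_force: 64.1
```

```bash
python3 -m handwheel '{"travel":[[0,0,0.3],[0,0,0.3],[0,0,0]],"turn":[[0,0,0],[0,0,0],[0,0,0]],"jaw":[0.3,0.3,0.3]}'
python3 -m handwheel '{"travel":[[0,0,0],[0,0,0],[0,0,0],[0,0,-0.3],[0,0,-1],[0,0,-1],[0,0,-1],[0,0,-1],[0,0,0]],"turn":[[0,0,0],[0,0,0],[0,0,0],[0,0,0],[0,0,0],[0,0,0],[0,0,0],[0,0,0],[0,0,0]],"jaw":[0.7,0.7,0.7,0.7,0.7,0.7,0.75,0.75,0.75]}'
python3 - <<'E'
from h import *
np.set_printoptions(precision=3,suppress=True)
print(rel([.435,-.088,.14]))
E
```

```text
clock: 13.52
tcp_pos: [0.5021, -0.4318, 0.0369]
tcp_rot: [[-0.998, -0.06, -0.011], [-0.06, 0.998, 0.004], [0.01, 0.004, -1.0]]
wrist_force: [-0.1, -0.8, -3.9]
opening: 0.572
finger_force: 64.2
clock: 14.27
tcp_pos: [0.5052, -0.4351, 0.1512]
tcp_rot: [[-0.998, -0.06, -0.004], [-0.059, 0.998, -0.003], [0.004, -0.003, -1.0]]
wrist_force: [0.7, -1.2, 0.7]
opening: 0.748
finger_force: 0.0
[ 1.98 14.03  0.42]
```

```bash
python3 -m handwheel '{"travel":[[0.14,1,0],[0.14,1,0],[0.14,1,0],[0.14,1,0],[0.14,1,0],[0.14,1,0],[0.14,1,0],[0.14,1,0],[0.14,1,0],[0.14,1,0],[0.14,1,0],[0.14,1,0]],"turn":[[0,0,0],[0,0,0],[0,0,0],[0,0,0],[0,0,0],[0,0,0],[0,0,0],[0,0,0],[0,0,0],[0,0,0],[0,0,0],[0,0,0]],"jaw":[0.85,0.85,0.85,0.85,0.85,0.85,0.85,0.85,0.85,0.85,0.85,0.85]}'
cat > look.py <<'E'
from h import *
np.set_printoptions(precision=3,suppress=True)
import sys
for c in ["wrist","top"]:
    e=ext(c); save(c,"l_%s.png"%c)
    for d in arm.place_of(c,"block_a"):
        px=np.array(d["position"])*[560,420]
        if d["conf"]>.35: print(c,round(d["conf"],2),px,ray(c,px,.028,e)[0])
s=arm.observe();print(s["tcp_pos"],s["clock"])
E
python3 look.py
```

```text
clock: 15.27
tcp_pos: [0.443, -0.134, 0.1471]
tcp_rot: [[-0.998, -0.059, -0.01], [-0.059, 0.998, 0.004], [0.01, 0.005, -1.0]]
wrist_force: [1.0, 0.6, 0.1]
opening: 0.851
finger_force: 0.0
wrist 0.9 [319.48  209.496] [ 0.446 -0.093  0.028]
wrist 0.71 [467.208 359.52 ] [0.614 0.097 0.028]
wrist 0.64 [154.392  41.79 ] [ 0.309 -0.243  0.028]
wrist 0.58 [409.92  213.402] [ 0.444 -0.006  0.028]
top 0.91 [157.304 308.91 ] [0.198 0.404 0.028]
top 0.9 [221.48  277.998] [0.302 0.195 0.028]
top 0.86 [309.792 185.01 ] [ 0.619 -0.099  0.028]
top 0.84 [280.392 236.502] [0.442 0.    0.028]
top 0.81 [407.12  217.686] [ 0.51  -0.432  0.028]
top 0.77 [355.824 275.394] [ 0.313 -0.253  0.028]
top 0.71 [249.2  182.28] [0.626 0.108 0.028]
top 0.68 [309.008 232.092] [ 0.457 -0.096  0.028]
[ 0.444 -0.135  0.147] 15.4667
```

```bash
python3 -m handwheel '{"travel":[[0.1,0.9,0],[0.1,0.82,0],[0,0,0.8],[0,0,1],[0,0,1],[0,0,0.8],[0,0,0.6],[0,0,0.4],[0,0,0.2],[0,0,0]],"turn":[[0,0,0],[0,0,0.88],[0,0,0],[0,0,0],[0,0,0],[0,0,0],[0,0,0],[0,0,0],[0,0,0],[0,0,0]],"jaw":[0.85,0.85,0.85,0.85,0.85,0.85,0.85,0.85,0.85,0.85]}'
python3 -m handwheel '{"travel":[[0,0,0.1],[0,0,0],[0,0,0],[0,0,0],[0,0,0],[0,0,0]],"turn":[[0,0,0],[0,0,0],[0,0,0],[0,0,0],[0,0,0],[0,0,0]],"jaw":[0.85,0.5,0.3,0.3,0.3,0.3]}'
python3 -m handwheel '{"travel":[[0,0,-0.3],[0,0,-0.8],[0,0,-1],[0,0,-1],[0,0,-1],[0,0,-1],[0,0,-0.5],[0,0,0],[0,0,0]],"turn":[[0,0,0],[0,0,0],[0,0,0],[0,0,0],[0,0,0],[0,0,0],[0,0,0],[0,0,0],[0,0,0]],"jaw":[0.3,0.3,0.3,0.3,0.3,0.3,0.3,0.3,0.3]}'
python3 wgh.py
```

```text
clock: 16.3
tcp_pos: [0.4344, -0.0933, 0.0262]
tcp_rot: [[-1.0, 0.019, -0.012], [0.019, 1.0, 0.004], [0.012, 0.004, -1.0]]
wrist_force: [-1.6, -0.6, 0.3]
opening: 0.853
finger_force: 0.0
clock: 16.8
tcp_pos: [0.4349, -0.0926, 0.0253]
tcp_rot: [[-1.0, 0.018, -0.009], [0.018, 1.0, 0.003], [0.009, 0.003, -1.0]]
wrist_force: [-0.5, -1.3, 6.2]
opening: 0.576
finger_force: 62.8
clock: 17.55
tcp_pos: [0.436, -0.0918, 0.1649]
tcp_rot: [[-1.0, 0.016, -0.01], [0.016, 1.0, 0.005], [0.01, 0.005, -1.0]]
wrist_force: [-0.0, 0.7, -2.4]
opening: 0.573
finger_force: 62.5
F [-0.1  -0.19 -2.01] sd [0.51 0.33 0.67] tcp [ 0.4352 -0.0925  0.1636] open 0.576 clk 17.85
```

Block C is about 1.9 N, so it is seasoned and goes to the drawer, far slot.

```bash
python3 -m handwheel '{"travel":[[-0.13,1,0],[-0.13,1,0],[-0.13,1,0],[-0.13,1,0],[-0.13,1,0],[-0.13,1,0],[-0.13,1,0],[-0.13,1,0],[-0.13,1,0],[-0.13,1,0],[-0.13,1,0],[-0.13,1,0]],"turn":[[0,0,0],[0,0,0],[0,0,0],[0,0,0],[0,0,0],[0,0,0],[0,0,0],[0,0,0],[0,0,0],[0,0,0],[0,0,0],[0,0,0]],"jaw":[0.3,0.3,0.3,0.3,0.3,0.3,0.3,0.3,0.3,0.3,0.3,0.3]}'
python3 -m handwheel '{"travel":[[-0.13,1,0],[-0.13,1,0],[-0.13,1,0],[-0.13,1,0],[-0.13,1,0],[-0.13,1,0],[-0.13,1,0],[-0.13,1,0],[-0.13,0.8,0],[-0.1,0.6,0],[0,0,0]],"turn":[[0,0,0],[0,0,0],[0,0,0],[0,0,0],[0,0,0],[0,0,0],[0,0,0],[0,0,0],[0,0,0],[0,0,-0.8],[0,0,0]],"jaw":[0.3,0.3,0.3,0.3,0.3,0.3,0.3,0.3,0.3,0.3,0.3]}'
python3 - <<'E'
from h import *
print(rel([.513,.441,.046]))
save("wrist","w5.png"); b=save("scene","s5.png")
a=cv2.imread("pics/w5.png");b=cv2.imread("pics/s5.png")
cv2.imwrite("pics/m5.png",np.hstack([cv2.resize(a,(400,300)),cv2.resize(b[180:360,290:530],(400,300),interpolation=cv2.INTER_CUBIC)]))
E
```

```text
clock: 18.85
tcp_pos: [0.4797, 0.2078, 0.1645]
tcp_rot: [[-1.0, 0.017, -0.012], [0.017, 1.0, 0.003], [0.012, 0.003, -1.0]]
wrist_force: [0.3, 0.7, -2.0]
opening: 0.573
finger_force: 62.7
clock: 19.77
tcp_pos: [0.5148, 0.4453, 0.164]
tcp_rot: [[-0.998, -0.06, -0.012], [-0.06, 0.998, 0.006], [0.012, 0.006, -1.0]]
wrist_force: [-0.1, 0.3, -1.7]
opening: 0.574
finger_force: 62.8
[ 0.03 -0.2   4.72]
```

View pics/m5.png

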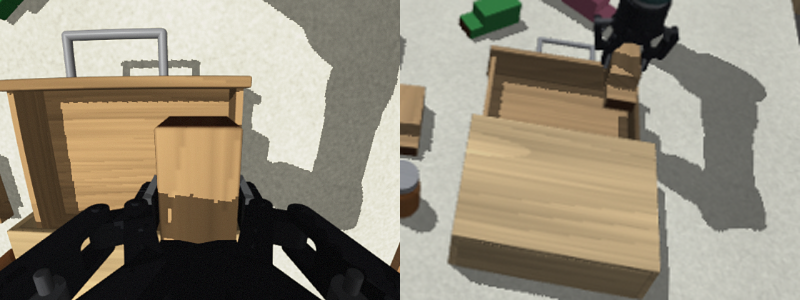

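The block hangs over the drawer's right part. The handle runs (66,33)–(164,31), and the front's top edge runs (2,80)–(251,78).

```bash
python3 - <<'E'
from h import *
np.set_printoptions(precision=3,suppress=True)
e=ext("wrist"); f=lambda p,z:print(ray("wrist",np.array(p)*1.4,z,e))
f([(66,33),(164,31)],.083); f([(2,80),(251,78)],.087); f([(235,94),(9,95)],.07)
f([(160,126),(239,128),(155,126)],.164-.0253+.056)
E
python3 -m handwheel '{"travel":[[0,-0.2,1],[0,0,1],[0,0,0.9],[0,0,0.6],[0,0,0.4],[0,0,0.3],[0,0,0.2],[0,0,0]],"turn":[[0,0,0],[0,0,0],[0,0,0],[0,0,0],[0,0,0],[0,0,0],[0,0,0],[0,0,0]],"jaw":[0.3,0.3,0.3,0.3,0.3,0.3,0.3,0.3]}'
```

```text
[[0.394 0.301 0.083]
 [0.389 0.401 0.083]]
[[0.442 0.226 0.087]
 [0.43  0.491 0.087]]
[[0.447 0.479 0.07 ]
 [0.458 0.216 0.07 ]]
[[0.467 0.417 0.195]
 [0.466 0.461 0.195]
 [0.467 0.415 0.195]]
clock: 20.53
tcp_pos: [0.5148, 0.4364, 0.0554]
tcp_rot: [[-0.999, -0.052, -0.011], [-0.052, 0.999, 0.004], [0.011, 0.004, -1.0]]
wrist_force: [1.0, -0.5, -1.3]
opening: 0.575
finger_force: 62.8
```

```bash
python3 -m handwheel '{"travel":[[0,-0.3,0.2],[0,0,0.2],[0,0,0]],"turn":[[0,0,0],[0,0,0],[0,0,0]],"jaw":[0.3,0.3,0.3]}'
python3 -m handwheel '{"travel":[[0,0,0],[0,0,0],[0,0,0],[0,0,-0.3],[0,0,-1],[0,0,-1],[0,0,-1],[0,0,-1],[0,0,0]],"turn":[[0,0,0],[0,0,0],[0,0,0],[0,0,0],[0,0,0],[0,0,0],[0,0,0],[0,0,0],[0,0,0]],"jaw":[0.66,0.66,0.66,0.66,0.66,0.7,0.85,0.85,0.85]}'
python3 - <<'E'
from h import *
print(rel([.433,.003,.16]))
E
```

```text
clock: 20.78
tcp_pos: [0.5151, 0.4281, 0.0454]
tcp_rot: [[-0.999, -0.051, -0.011], [-0.051, 0.999, 0.003], [0.011, 0.004, -1.0]]
wrist_force: [0.1, -0.3, -2.7]
opening: 0.575
finger_force: 62.8
clock: 21.53
tcp_pos: [0.5197, 0.4301, 0.1597]
tcp_rot: [[-0.999, -0.053, -0.003], [-0.053, 0.999, 0.01], [0.002, 0.01, -1.0]]
wrist_force: [0.9, 0.1, 1.3]
opening: 0.849
finger_force: 0.0
[  4.37 -16.88  -0.17]
```

```bash
python3 -m handwheel '{"travel":[[0.27,-1,0],[0.27,-1,0],[0.27,-1,0],[0.27,-1,0],[0.27,-1,0],[0.27,-1,0],[0.27,-1,0],[0.27,-1,0],[0.27,-1,0],[0.27,-1,0],[0.27,-1,0],[0.27,-1,0]],"turn":[[0,0,0],[0,0,0],[0,0,0],[0,0,0],[0,0,0],[0,0,0],[0,0,0],[0,0,0],[0,0,0],[0,0,0],[0,0,0],[0,0,0]],"jaw":[0.85,0.85,0.85,0.85,0.85,0.85,0.85,0.85,0.85,0.85,0.85,0.85]}'
python3 -m handwheel '{"travel":[[0.27,-1,0],[0.27,-1,0],[0.27,-1,0],[0.27,-1,0],[0,0,0]],"turn":[[0,0,0],[0,0,0],[0,0,0],[0,0,-0.7],[0,0,-0.7]],"jaw":[0.85,0.85,0.85,0.85,0.85]}'
python3 look.py
python3 - <<'E'
from h import *
print(rel([.434,.0,.026]))
E
```

```text
clock: 22.53
tcp_pos: [0.451, 0.1239, 0.1531]
tcp_rot: [[-0.999, -0.053, -0.01], [-0.053, 0.999, 0.005], [0.01, 0.005, -1.0]]
wrist_force: [0.2, -0.6, 0.7]
opening: 0.85
finger_force: 0.0
clock: 22.95
tcp_pos: [0.4286, 0.0185, 0.1533]
tcp_rot: [[-0.985, -0.169, -0.01], [-0.169, 0.986, 0.002], [0.01, 0.004, -1.0]]
wrist_force: [-0.2, -0.3, 0.4]
opening: 0.85
finger_force: 0.0
wrist 0.87 [251.888 211.092] [ 0.441 -0.003  0.028]
wrist 0.87 [ 5.824 24.318] [ 0.308 -0.244  0.028]
wrist 0.83 [490.616  98.994] [0.3   0.194 0.028]
top 0.9 [158.424 305.508] [0.21  0.401 0.028]
top 0.89 [155.288 207.396] [0.536 0.424 0.028]
top 0.88 [251.72  181.188] [0.63  0.099 0.028]
top 0.68 [312.088 188.202] [ 0.608 -0.107  0.028]
top 0.64 [408.128 215.502] [ 0.517 -0.435  0.028]
top 0.61 [351.12 275.52] [ 0.313 -0.237  0.028]
[0.43  0.024 0.153] 23.15
[-0.04 -1.01  5.06]
```

View pics/l_wrist.png

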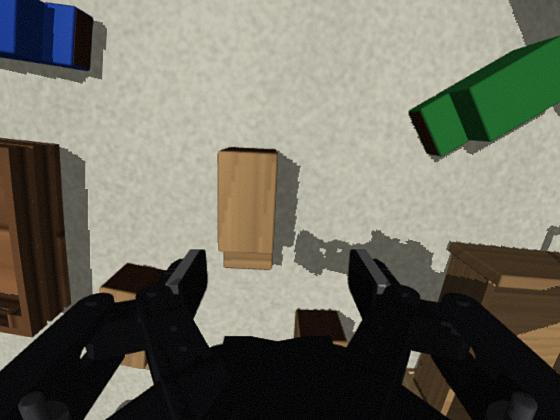

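Block B is square to the tool at (248,205). I go down on it.

```bash
python3 -m handwheel '{"travel":[[0,-1,0],[0,0,0.8],[0,0,1],[0,0,1],[0,0,0.8],[0,0,0.6],[0,0,0.4],[0,0,0.3],[0,0,0.15],[0,0,0]],"turn":[[0,0,0],[0,0,0],[0,0,0],[0,0,0],[0,0,0],[0,0,0],[0,0,0],[0,0,0],[0,0,0],[0,0,0]],"jaw":[0.85,0.85,0.85,0.85,0.85,0.85,0.85,0.85,0.85,0.85]}'
python3 -m handwheel '{"travel":[[0,0,0.05],[0,0,0],[0,0,0],[0,0,0],[0,0,0],[0,0,0]],"turn":[[0,0,0],[0,0,0],[0,0,0],[0,0,0],[0,0,0],[0,0,0]],"jaw":[0.85,0.5,0.3,0.3,0.3,0.3]}'
python3 -m handwheel '{"travel":[[0,0,-0.3],[0,0,-0.8],[0,0,-1],[0,0,-1],[0,0,-1],[0,0,-1],[0,0,-0.5],[0,0,0],[0,0,0]],"turn":[[0,0,0],[0,0,0],[0,0,0],[0,0,0],[0,0,0],[0,0,0],[0,0,0],[0,0,0],[0,0,0]],"jaw":[0.3,0.3,0.3,0.3,0.3,0.3,0.3,0.3,0.3]}'
python3 wgh.py
python3 - <<'E'
from h import *
print("crate",rel([.505,-.345,.17]),"drawer",rel([.516,.354,.17]))
E
```

```text
clock: 23.98
tcp_pos: [0.4324, 0.0005, 0.0251]
tcp_rot: [[-0.985, -0.174, -0.012], [-0.174, 0.985, 0.004], [0.011, 0.006, -1.0]]
wrist_force: [-0.0, -0.4, 0.9]
opening: 0.853
finger_force: 0.0
clock: 24.48
tcp_pos: [0.4333, -0.0009, 0.0256]
tcp_rot: [[-0.985, -0.173, -0.009], [-0.173, 0.985, 0.003], [0.008, 0.005, -1.0]]
wrist_force: [0.2, -1.2, 5.7]
opening: 0.581
finger_force: 61.8
clock: 25.23
tcp_pos: [0.434, -0.0003, 0.1651]
tcp_rot: [[-0.985, -0.175, -0.01], [-0.175, 0.985, 0.005], [0.009, 0.007, -1.0]]
wrist_force: [0.1, 0.3, -2.1]
opening: 0.577
finger_force: 62.1
F [-0.09 -0.24 -1.84] sd [0.55 0.4  0.37] tcp [ 0.4334 -0.0011  0.164 ] open 0.577 clk 25.5333
crate [ -0.43 -14.04  -0.33] drawer [-5.72 13.42 -0.23]
```

Block B is about 1.8 N, so it is seasoned and goes to the drawer's middle slot.

```bash
python3 -m handwheel '{"travel":[[0,0,0],[0,0,0],[-0.3,1,0],[-0.3,1,0],[-0.3,1,0],[-0.3,1,0],[-0.3,1,0],[-0.3,1,0],[-0.3,1,0],[-0.3,1,0],[-0.3,1,0],[-0.3,1,0]],"turn":[[0,0,0.7],[0,0,0.7],[0,0,0],[0,0,0],[0,0,0],[0,0,0],[0,0,0],[0,0,0],[0,0,0],[0,0,0],[0,0,0],[0,0,0]],"jaw":[0.3,0.3,0.3,0.3,0.3,0.3,0.3,0.3,0.3,0.3,0.3,0.3]}'
python3 -m handwheel '{"travel":[[-0.3,1,0],[-0.3,1,0],[-0.3,1,0],[-0.1,0.7,0],[0,0.2,0],[0,0,0]],"turn":[[0,0,0],[0,0,0],[0,0,0],[0,0,0],[0,0,0],[0,0,0]],"jaw":[0.3,0.3,0.3,0.3,0.3,0.3]}'
python3 - <<'E'
from h import *
print(rel([.516,.351,.046]))
save("wrist","w6.png")
E
```

```text
clock: 26.53
tcp_pos: [0.4955, 0.2536, 0.1644]
tcp_rot: [[-0.999, -0.052, -0.012], [-0.053, 0.999, 0.003], [0.012, 0.004, -1.0]]
wrist_force: [0.6, 0.3, -2.8]
opening: 0.579
finger_force: 62.0
clock: 27.03
tcp_pos: [0.5146, 0.3525, 0.1641]
tcp_rot: [[-0.998, -0.055, -0.013], [-0.055, 0.998, 0.003], [0.013, 0.004, -1.0]]
wrist_force: [0.1, -0.6, -1.2]
opening: 0.576
finger_force: 62.1
[-0.11 -0.08  4.72]
```

View pics/w6.png

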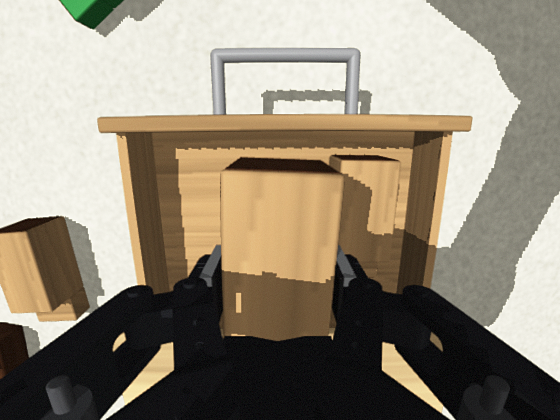

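Block C lies flat at right, around (365,195), and the held B is centred over the drawer with the middle clear.

```bash
python3 - <<'E'
from h import *
np.set_printoptions(precision=3,suppress=True)
print(ray("wrist",[(331,157),(398,159),(395,237)],.074),ray("wrist",[(117,133),(451,133)],.07))
E
python3 -m handwheel '{"travel":[[0,-0.1,1],[0,0,1],[0,0,0.9],[0,0,0.6],[0,0,0.4],[0,0,0.3],[0,0,0.2],[0,0,0.2],[0,0,0.15],[0,0,0]],"turn":[[0,0,0],[0,0,0],[0,0,0],[0,0,0],[0,0,0],[0,0,0],[0,0,0],[0,0,0],[0,0,0],[0,0,0]],"jaw":[0.3,0.3,0.3,0.3,0.3,0.3,0.3,0.3,0.3,0.3]}'
```

```text
[[0.466 0.392 0.074]
 [0.465 0.446 0.074]
 [0.531 0.454 0.074]] [[0.455 0.218 0.07 ]
 [0.441 0.489 0.07 ]]
clock: 27.92
tcp_pos: [0.5143, 0.3492, 0.0465]
tcp_rot: [[-0.999, -0.053, -0.011], [-0.053, 0.999, 0.004], [0.011, 0.005, -1.0]]
wrist_force: [0.5, 0.3, -1.1]
opening: 0.581
finger_force: 62.1
```

```bash
python3 -m handwheel '{"travel":[[0,-0.2,0.05],[0,0,0],[0,0,0],[0,0,0],[0,0,0],[0,0,-0.3],[0,0,-1],[0,0,-1],[0,0,-1],[0,0,-1],[0,0,-0.5],[0,0,0]],"turn":[[0,0,0],[0,0,0],[0,0,0],[0,0,0],[0,0,0],[0,0,0],[0,0,0],[0,0,0],[0,0,0],[0,0,0],[0,0,0],[0,0,0]],"jaw":[0.3,0.3,0.65,0.65,0.65,0.65,0.65,0.65,0.8,0.85,0.85,0.85]}'
python3 - <<'E'
from h import *
print(rel([.613,.1,.16]))
E
```

```text
clock: 28.92
tcp_pos: [0.518, 0.3444, 0.1689]
tcp_rot: [[-0.999, -0.053, -0.006], [-0.053, 0.999, 0.007], [0.005, 0.008, -1.0]]
wrist_force: [0.9, 0.1, -1.0]
opening: 0.85
finger_force: 0.0
[-3.28 -9.97  0.26]
```

```bash
python3 -m handwheel '{"travel":[[0,-1,0],[-0.36,-1,0],[-0.36,-1,0],[-0.36,-1,0],[-0.36,-1,0],[-0.36,-1,0],[-0.36,-1,0],[-0.36,-1,0],[-0.36,-1,0],[-0.36,-1,0],[0,0,0]],"turn":[[0,0,0],[0,0,0],[0,0,0],[0,0,0],[0,0,0],[0,0,0],[0,0,0],[0,0,0],[0,0,0],[0,0,-0.6],[0,0,0]],"jaw":[0.85,0.85,0.85,0.85,0.85,0.85,0.85,0.85,0.85,0.85,0.85]}'
python3 look.py
python3 - <<'E'
from h import *
print(rel([.613,.1,.026]))
E
```

```text
clock: 29.83
tcp_pos: [0.6113, 0.0907, 0.1628]
tcp_rot: [[-0.995, -0.099, -0.01], [-0.099, 0.995, -0.001], [0.01, 0.0, -1.0]]
wrist_force: [-0.9, -0.4, 0.7]
opening: 0.85
finger_force: 0.0
wrist 0.89 [ 68.6   158.886] [ 0.589 -0.117  0.028]
wrist 0.82 [556.528 140.406] [0.522 0.362 0.028]
wrist 0.8 [283.584 203.196] [0.613 0.098 0.028]
top 0.94 [353.696 276.696] [ 0.309 -0.246  0.028]
top 0.9 [224.112 274.89 ] [0.312 0.186 0.028]
top 0.9 [157.416 307.188] [0.204 0.404 0.028]
top 0.89 [409.472 216.51 ] [ 0.514 -0.44   0.028]
top 0.82 [177.688 213.192] [0.517 0.348 0.028]
top 0.76 [313.376 191.982] [ 0.595 -0.111  0.028]
top 0.72 [252.28  184.884] [0.617 0.097 0.028]
top 0.64 [150.192 206.388] [0.539 0.442 0.028]
[0.609 0.1   0.162] 30.0333
[-0.22 -0.05  5.45]
```

View pics/l_wrist.png

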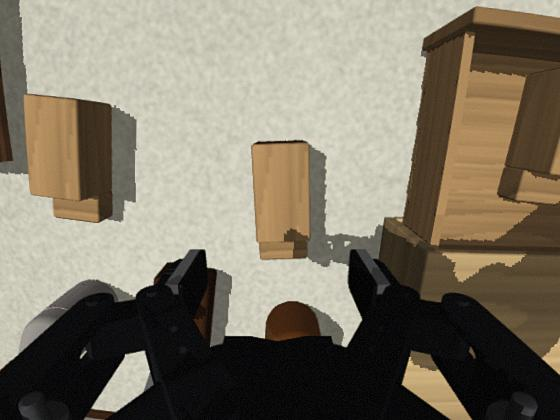

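E has been knocked to about (0.592,−0.114), at (65,150) in the picture. D is under the tool at (281,200).

```bash
python3 -m handwheel '{"travel":[[0,0,0.8],[0,0,1],[0,0,1],[0,0,0.9],[0,0,0.7],[0,0,0.5],[0,0,0.3],[0,0,0.2],[0,0,0]],"turn":[[0,0,0],[0,0,0],[0,0,0],[0,0,0],[0,0,0],[0,0,0],[0,0,0],[0,0,0],[0,0,0]],"jaw":[0.85,0.85,0.85,0.85,0.85,0.85,0.85,0.85,0.85]}'
python3 -m handwheel '{"travel":[[0,0,0.05],[0,0,0],[0,0,0],[0,0,0],[0,0,0],[0,0,0]],"turn":[[0,0,0],[0,0,0],[0,0,0],[0,0,0],[0,0,0],[0,0,0]],"jaw":[0.85,0.5,0.3,0.3,0.3,0.3]}'
python3 -m handwheel '{"travel":[[0,0,-0.3],[0,0,-0.8],[0,0,-1],[0,0,-1],[0,0,-1],[0,0,-1],[0,0,-0.5],[0,0,0],[0,0,0]],"turn":[[0,0,0],[0,0,0],[0,0,0],[0,0,0],[0,0,0],[0,0,0],[0,0,0],[0,0,0],[0,0,0]],"jaw":[0.3,0.3,0.3,0.3,0.3,0.3,0.3,0.3,0.3]}'
python3 wgh.py
python3 - <<'E'
from h import *
print("crate",rel([.505,-.345,.17]),"drawer",rel([.518,.272,.17]))
E
```

```text
clock: 30.78
tcp_pos: [0.6082, 0.0995, 0.0277]
tcp_rot: [[-0.994, -0.106, -0.012], [-0.106, 0.994, 0.004], [0.011, 0.005, -1.0]]
wrist_force: [-0.1, -0.6, -0.2]
opening: 0.848
finger_force: 0.0
clock: 31.28
tcp_pos: [0.6096, 0.0985, 0.0284]
tcp_rot: [[-0.994, -0.105, -0.009], [-0.105, 0.995, 0.004], [0.008, 0.005, -1.0]]
wrist_force: [-1.1, -1.0, 6.7]
opening: 0.576
finger_force: 64.2
clock: 32.03
tcp_pos: [0.6098, 0.0988, 0.1669]
tcp_rot: [[-0.994, -0.105, -0.011], [-0.105, 0.994, 0.005], [0.011, 0.006, -1.0]]
wrist_force: [-1.4, -0.1, -2.4]
opening: 0.579
finger_force: 63.3
F [-0.41  0.13 -2.1 ] sd [0.46 0.35 0.4 ] tcp [0.6094 0.0983 0.1658] open 0.573 clk 32.3333
crate [  6.01 -17.2   -0.18] drawer [ 2.91  7.29 -0.09]
```

Block D is about 2.0 N, so it is seasoned and goes to the drawer's near slot.

```bash
python3 -m handwheel '{"travel":[[0,0,0],[0.42,0.95,0],[0.42,0.95,0],[0.42,0.95,0],[0.42,0.95,0],[0.42,0.95,0],[0.42,0.95,0],[0.42,0.95,0],[0.2,0.6,0],[0,0,0]],"turn":[[0,0,0.6],[0,0,0],[0,0,0],[0,0,0],[0,0,0],[0,0,0],[0,0,0],[0,0,0],[0,0,0],[0,0,0]],"jaw":[0.3,0.3,0.3,0.3,0.3,0.3,0.3,0.3,0.3,0.3]}'
python3 - <<'E'
from h import *
np.set_printoptions(precision=3,suppress=True)
print(rel([.522,.275,.0475]))
save("wrist","w7.png")
E
```

```text
clock: 33.17
tcp_pos: [0.5195, 0.2804, 0.1675]
tcp_rot: [[-0.998, -0.059, -0.014], [-0.06, 0.998, 0.006], [0.014, 0.007, -1.0]]
wrist_force: [-0.8, 0.5, -2.1]
opening: 0.574
finger_force: 63.1
[-0.15 -0.26  4.8 ]
```

View pics/w7.png

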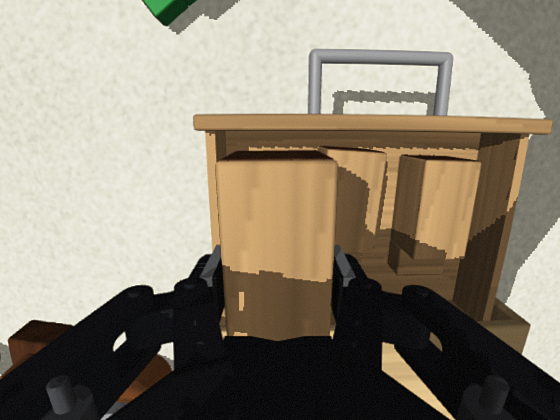

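B at (350,195) and C at (435,205) both lie flat. The held D is over the left slot.

```bash
python3 - <<'E'
from h import *
np.set_printoptions(precision=3,suppress=True)
print(ray("wrist",[(385,153),(398,157),(478,160)],.074),ray("wrist",[(207,132),(217,132),(528,136)],.07)); print(rel([.522,.275,.0475]))
E
python3 -m handwheel '{"travel":[[-0.1,-0.2,1],[0,0,1],[0,0,0.9],[0,0,0.4],[0,0,0.3],[0,0,0]],"turn":[[0,0,0],[0,0,0],[0,0,0],[0,0,0],[0,0,0],[0,0,0]],"jaw":[0.3,0.3,0.3,0.3,0.3,0.3]}'
```

```text
[[0.466 0.363 0.074]
 [0.469 0.375 0.074]
 [0.466 0.444 0.074]] [[0.458 0.218 0.07 ]
 [0.457 0.226 0.07 ]
 [0.443 0.488 0.07 ]]
[-0.1  -0.13  4.81]
clock: 33.72
tcp_pos: [0.5238, 0.2695, 0.0777]
tcp_rot: [[-0.999, -0.051, -0.012], [-0.051, 0.999, 0.003], [0.012, 0.003, -1.0]]
wrist_force: [0.5, 0.5, -1.4]
opening: 0.575
finger_force: 63.2
```

```bash
python3 -m handwheel '{"travel":[[0,0.15,0.3],[0,0,0.3],[0,0,0.2],[0,0,0.2],[0,0,0.1],[0,0,0]],"turn":[[0,0,0],[0,0,0],[0,0,0],[0,0,0],[0,0,0],[0,0,0]],"jaw":[0.3,0.3,0.3,0.3,0.3,0.3]}'
```

```text
clock: 34.22
tcp_pos: [0.5231, 0.2745, 0.0508]
tcp_rot: [[-0.999, -0.053, -0.012], [-0.053, 0.999, 0.004], [0.012, 0.004, -1.0]]
wrist_force: [-0.1, 0.3, -1.9]
opening: 0.57
finger_force: 63.2
```

```bash
python3 -m handwheel '{"travel":[[0,-0.05,0.1],[0,0,0.05],[0,0,0],[0,0,0],[0,0,0],[0,0,0],[0,0,-0.3],[0,0,-0.6],[0,0,-1],[0,0,-1],[0,0,-1],[0,0,-1]],"turn":[[0,0,0],[0,0,0],[0,0,0],[0,0,0],[0,0,0],[0,0,0],[0,0,0],[0,0,0],[0,0,0],[0,0,0],[0,0,0],[0,0,0]],"jaw":[0.3,0.3,0.63,0.63,0.63,0.63,0.63,0.63,0.63,0.8,0.85,0.85]}'
python3 - <<'E'
from h import *
print(rel([.58,-.085,.16]))
E
```

```text
clock: 35.22
tcp_pos: [0.5247, 0.2727, 0.1718]
tcp_rot: [[-0.999, -0.052, -0.011], [-0.052, 0.999, 0.004], [0.011, 0.005, -1.0]]
wrist_force: [0.5, 0.3, 0.2]
opening: 0.851
finger_force: 0.0
[ -1.46 -14.4    0.39]
```

```bash
python3 -m handwheel '{"travel":[[-0.1,-1,0],[-0.1,-1,0],[-0.1,-1,0],[-0.1,-1,0],[-0.1,-1,0],[-0.1,-1,0],[-0.1,-1,0],[-0.1,-1,0],[-0.1,-1,0],[-0.1,-1,0],[-0.1,-1,0],[-0.1,-1,0]],"turn":[[0,0,0],[0,0,0],[0,0,0],[0,0,0],[0,0,0],[0,0,0],[0,0,0],[0,0,0],[0,0,0],[0,0,0],[0,0,0],[0,0,0]],"jaw":[0.85,0.85,0.85,0.85,0.85,0.85,0.85,0.85,0.85,0.85,0.85,0.85]}'
python3 -m handwheel '{"travel":[[-0.1,-1,0],[-0.1,-1,0],[0,0,0]],"turn":[[0,0,0],[0,0,0],[0,0,0]],"jaw":[0.85,0.85,0.85]}'
python3 look.py
```

```text
clock: 36.22
tcp_pos: [0.5706, -0.0265, 0.169]
tcp_rot: [[-0.999, -0.052, -0.01], [-0.052, 0.999, 0.004], [0.01, 0.005, -1.0]]
wrist_force: [0.6, -0.8, 0.3]
opening: 0.853
finger_force: 0.0
clock: 36.47
tcp_pos: [0.5784, -0.0822, 0.1695]
tcp_rot: [[-0.999, -0.045, -0.008], [-0.045, 0.999, -0.001], [0.008, -0.001, -1.0]]
wrist_force: [-0.3, -0.4, 0.9]
opening: 0.851
finger_force: 0.0
wrist 0.57 [245.392 210.21 ] [ 0.592 -0.114  0.028]
top 0.97 [152.824 207.816] [0.535 0.433 0.028]
top 0.89 [197.288 206.808] [0.54  0.282 0.028]
top 0.79 [405.216 215.796] [ 0.516 -0.425  0.028]
top 0.77 [315.896 193.998] [ 0.588 -0.12   0.028]
top 0.72 [159.6   307.188] [0.204 0.397 0.028]
top 0.63 [179.088 209.916] [0.528 0.343 0.028]
top 0.63 [310.576 143.892] [ 0.763 -0.102  0.028]
[ 0.578 -0.074  0.168] 36.6667
```

View pics/l_wrist.png

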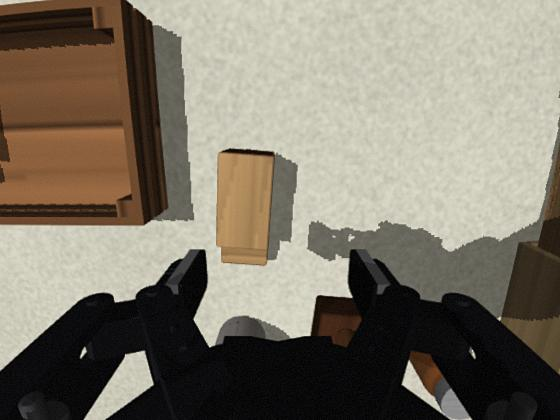

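Block E is at (245,205), nearly square to the tool and clear of the crate, glue and plane.

```bash
python3 -m handwheel '{"travel":[[-0.1,-0.85,0],[0,-0.8,0],[0,0,0.8],[0,0,1],[0,0,1],[0,0,1],[0,0,0.8],[0,0,0.5],[0,0,0.3],[0,0,0.2],[0,0,0]],"turn":[[0,0,0],[0,0,0.4],[0,0,0],[0,0,0],[0,0,0],[0,0,0],[0,0,0],[0,0,0],[0,0,0],[0,0,0],[0,0,0]],"jaw":[0.85,0.85,0.85,0.85,0.85,0.85,0.85,0.85,0.85,0.85,0.85]}'
python3 -m handwheel '{"travel":[[0,0,0.05],[0,0,0],[0,0,0],[0,0,0],[0,0,0],[0,0,0]],"turn":[[0,0,0],[0,0,0],[0,0,0],[0,0,0],[0,0,0],[0,0,0]],"jaw":[0.85,0.5,0.3,0.3,0.3,0.3]}'
python3 -m handwheel '{"travel":[[0,0,-0.3],[0,0,-0.8],[0,0,-1],[0,0,-1],[0,0,-1],[0,0,-1],[0,0,-0.5],[0,0,0],[0,0,0]],"turn":[[0,0,0],[0,0,0],[0,0,0],[0,0,0],[0,0,0],[0,0,0],[0,0,0],[0,0,0],[0,0,0]],"jaw":[0.3,0.3,0.3,0.3,0.3,0.3,0.3,0.3,0.3]}'
python3 wgh.py
python3 - <<'E'
from h import *
print("crate",rel([.506,-.32,.17]))
E
```

```text
clock: 37.58
tcp_pos: [0.5813, -0.1148, 0.0275]
tcp_rot: [[-1.0, -0.018, -0.011], [-0.018, 1.0, 0.004], [0.011, 0.005, -1.0]]
wrist_force: [-0.1, 1.1, 0.2]
opening: 0.852
finger_force: 0.0
clock: 38.08
tcp_pos: [0.582, -0.1151, 0.0278]
tcp_rot: [[-1.0, -0.018, -0.009], [-0.018, 1.0, 0.005], [0.009, 0.005, -1.0]]
wrist_force: [-1.0, 1.4, 5.2]
opening: 0.576
finger_force: 62.8
clock: 38.83
tcp_pos: [0.5826, -0.1156, 0.1664]
tcp_rot: [[-1.0, -0.018, -0.011], [-0.018, 1.0, 0.005], [0.011, 0.005, -1.0]]
wrist_force: [0.3, -0.2, -4.3]
opening: 0.576
finger_force: 62.6
F [-0.47  0.02 -3.32] sd [0.15 0.33 0.2 ] tcp [ 0.5821 -0.1157  0.1652] open 0.578 clk 39.1333
crate [ 3.19 -8.12 -0.19]
```

Block E is about 3.2 N, so it is wet and goes to the crate.

```bash
python3 -m handwheel '{"travel":[[0.35,-0.9,0],[0.35,-0.9,0],[0.35,-0.9,0],[0.35,-0.9,0],[0.35,-0.9,0],[0.35,-0.9,0],[0.35,-0.9,0],[0.35,-0.9,0],[0.35,-0.9,0],[0,-0.1,0],[0,0,0]],"turn":[[0,0,0],[0,0,0],[0,0,0],[0,0,0],[0,0,0],[0,0,0],[0,0,0],[0,0,0],[0,0,0],[0,0,0],[0,0,0]],"jaw":[0.3,0.3,0.3,0.3,0.3,0.3,0.3,0.3,0.3,0.3,0.3]}'
python3 -m handwheel '{"travel":[[0,0,1],[0,0,1],[0,0,1],[0,0,0.6],[0,0,0.5],[0,0,0.4],[0,0,0.3],[0,0,0]],"turn":[[0,0,0],[0,0,0],[0,0,0],[0,0,0],[0,0,0],[0,0,0],[0,0,0],[0,0,0]],"jaw":[0.3,0.3,0.3,0.3,0.3,0.3,0.3,0.3]}'
```

```text
clock: 40.05
tcp_pos: [0.5062, -0.3248, 0.1661]
tcp_rot: [[-1.0, -0.013, -0.012], [-0.013, 1.0, 0.003], [0.012, 0.003, -1.0]]
wrist_force: [-0.3, 0.2, -3.1]
opening: 0.575
finger_force: 62.7
clock: 40.72
tcp_pos: [0.5061, -0.3209, 0.0452]
tcp_rot: [[-1.0, -0.018, -0.012], [-0.018, 1.0, 0.005], [0.012, 0.006, -1.0]]
wrist_force: [0.6, 0.4, -4.3]
opening: 0.577
finger_force: 62.6
```

```bash
python3 -m handwheel '{"travel":[[0,0,0.2],[0,0,0.1],[0,0,0],[0,0,0],[0,0,0],[0,0,0],[0,0,-0.3],[0,0,-1],[0,0,-1],[0,0,-1],[0,0,-1],[0,0,-1]],"turn":[[0,0,0],[0,0,0],[0,0,0],[0,0,0],[0,0,0],[0,0,0],[0,0,0],[0,0,0],[0,0,0],[0,0,0],[0,0,0],[0,0,0]],"jaw":[0.3,0.3,0.7,0.7,0.7,0.7,0.7,0.7,0.7,0.7,0.7,0.5]}'
python3 -m handwheel '{"travel":[[0,1,0],[0,1,0],[0,1,0],[0,1,0],[0,1,0],[0,1,0],[0,1,0],[0,1,0],[0,1,0],[0,1,0],[0,1,0],[0,1,0]],"turn":[[0,0,0],[0,0,0],[0,0,0],[0,0,0],[0,0,0],[0,0,0],[0,0,0],[0,0,0],[0,0,0],[0,0,0],[0,0,0],[0,0,0]],"jaw":[0,0,0,0,0,0,0,0,0,0,0,0]}'
python3 look.py
python3 - <<'E'
from h import *
np.set_printoptions(precision=3,suppress=True)
save("scene","s9.png")
for c in ["scene","top"]:
  e=ext(c)
  for d in arm.place_of(c,"drawer_handle")[:2]: print(c,d["conf"],ray(c,np.array(d["position"])*[560,420],.078,e))
for d in arm.place_of("scene","block_a"):
    px=np.array(d["position"])*[560,420]; print("scene",round(d["conf"],2),px,ray("scene",px,.036,ext("scene"))[0])
print(rel([.345,.353,.165]))
E
```

```text
clock: 41.72
tcp_pos: [0.5076, -0.3224, 0.1735]
tcp_rot: [[-1.0, -0.017, -0.011], [-0.017, 1.0, 0.004], [0.01, 0.004, -1.0]]
wrist_force: [0.2, -0.2, -0.8]
opening: 0.576
finger_force: 0.0
clock: 42.72
tcp_pos: [0.5024, -0.0212, 0.1736]
tcp_rot: [[-1.0, -0.017, -0.01], [-0.017, 1.0, 0.005], [0.01, 0.005, -1.0]]
wrist_force: [0.8, -0.2, -0.7]
opening: 0.001
finger_force: 0.0
wrist 0.68 [555.128 228.9  ] [0.533 0.294 0.028]
top 0.95 [408.52  217.392] [ 0.511 -0.437  0.028]
top 0.88 [351.68  276.696] [ 0.309 -0.239  0.028]
top 0.85 [153.272 208.194] [0.533 0.431 0.028]
top 0.78 [175.896 211.218] [0.524 0.354 0.028]
top 0.67 [158.088 308.7  ] [0.199 0.402 0.028]
top 0.66 [196.28  206.892] [0.539 0.286 0.028]
top 0.62 [376.376 212.814] [ 0.525 -0.326  0.028]
[ 0.503 -0.022  0.173] 42.9167
scene 0.65 [[0.39  0.361 0.078]]
top 0.88 [[0.403 0.35  0.078]]
scene 0.97 [153.496 197.19 ] [ 0.528 -0.425  0.036]
scene 0.94 [352.52  236.502] [0.516 0.258 0.036]
scene 0.92 [410.48  247.716] [0.512 0.438 0.036]
scene 0.9 [403.592 181.482] [0.217 0.394 0.036]
scene 0.85 [182.112 203.28 ] [ 0.528 -0.317  0.036]
scene 0.74 [225.008 164.388] [ 0.302 -0.249  0.036]
scene 0.68 [343.728 188.79 ] [0.312 0.195 0.036]
scene 0.67 [379.008 238.98 ] [0.503 0.34  0.036]
[ 6.06 15.16  0.45]
```

```bash
python3 -m handwheel '{"travel":[[0.5,1,0],[0.5,1,0],[0.5,1,0],[0.5,1,0],[0.5,1,0],[0.5,1,0],[0.5,1,0],[0.5,1,0],[0.5,1,0],[0.5,1,0],[0.5,1,0],[0.5,1,0]],"turn":[[0,0,0],[0,0,0],[0,0,0],[0,0,0],[0,0,0],[0,0,0],[0,0,0],[0,0,0],[0,0,0],[0,0,0],[0,0,0],[0,0,0]],"jaw":[0,0,0,0,0,0,0,0,0,0,0,0]}'
python3 -m handwheel '{"travel":[[0,1,0],[0,1,0],[0,1,0],[0,0.1,0],[0,0,1],[0,0,1],[0,0,1],[0,0,0.8],[0,0,0.4],[0,0,0]],"turn":[[0,0,0],[0,0,0],[0,0,0],[0,0,-0.4],[0,0,0],[0,0,0],[0,0,0],[0,0,0],[0,0,0],[0,0,0]],"jaw":[0,0,0,0,0,0,0,0,0,0]}'
```

```text
clock: 44.12
tcp_pos: [0.3471, 0.2754, 0.1759]
tcp_rot: [[-1.0, -0.016, -0.011], [-0.016, 1.0, 0.004], [0.01, 0.005, -1.0]]
wrist_force: [1.7, -0.1, 0.4]
opening: -0.003
finger_force: 0.0
clock: 44.95
tcp_pos: [0.3444, 0.3512, 0.0696]
tcp_rot: [[-0.999, -0.051, -0.013], [-0.051, 0.999, 0.002], [0.013, 0.002, -1.0]]
wrist_force: [0.1, -0.2, 0.9]
opening: 0.001
finger_force: 0.0
```

```bash
python3 -m handwheel '{"travel":[[0,0,0.4],[-0.25,0,0],[-0.25,0,0],[-0.2,0,0],[-0.2,0,0],[-0.2,0,0],[-0.2,0,0],[-0.25,0,0],[-0.25,0,0],[-0.25,0,0],[-0.25,0,0],[-0.25,0,0]],"turn":[[0,0,0],[0,0,0],[0,0,0],[0,0,0],[0,0,0],[0,0,0],[0,0,0],[0,0,0],[0,0,0],[0,0,0],[0,0,0],[0,0,0]],"jaw":[0,0,0,0,0,0,0,0,0,0,0,0]}'
python3 -m handwheel '{"travel":[[-0.25,0,0],[-0.25,0,0],[-0.25,0,0],[-0.25,0,0],[-0.25,0,0],[-0.25,0,0],[-0.25,0,0],[-0.25,0,0],[-0.25,0,0],[-0.25,0,0],[-0.25,0,0],[-0.25,0,0]],"turn":[[0,0,0],[0,0,0],[0,0,0],[0,0,0],[0,0,0],[0,0,0],[0,0,0],[0,0,0],[0,0,0],[0,0,0],[0,0,0],[0,0,0]],"jaw":[0,0,0,0,0,0,0,0,0,0,0,0]}'
python3 - <<'E'
from h import *
np.set_printoptions(precision=3,suppress=True)
print(rel([.551,.361,.06]))
for c in ["top","scene"]:
  e=ext(c);arm.camera(c)
  for d in arm.place_of(c,"drawer_handle")[:1]: print(c,d["conf"],ray(c,np.array(d["position"])*[560,420],.078,e))
E
```

```text
clock: 45.95
tcp_pos: [0.4087, 0.3565, 0.0604]
tcp_rot: [[-0.999, -0.053, -0.011], [-0.053, 0.999, 0.004], [0.011, 0.005, -1.0]]
wrist_force: [-2.7, 1.0, 1.9]
opening: -0.002
finger_force: 0.9
clock: 46.95
tcp_pos: [0.4837, 0.3602, 0.0596]
tcp_rot: [[-0.999, -0.053, -0.011], [-0.053, 0.999, 0.004], [0.011, 0.005, -1.0]]
wrist_force: [-1.0, 0.9, 0.2]
opening: 0.003
finger_force: 0.9
[-2.69 -0.11 -0.05]
top 0.66 [[0.501 0.368 0.078]]
scene 0.71 [[0.499 0.357 0.078]]
```

Pushing well; I go on, slower towards the end, watching the force.

```bash
python3 -m handwheel '{"travel":[[-0.25,0,0],[-0.25,0,0],[-0.25,0,0],[-0.25,0,0],[-0.25,0,0],[-0.25,0,0],[-0.2,0,0],[-0.2,0,0],[-0.15,0,0],[-0.15,0,0],[-0.1,0,0],[-0.1,0,0]],"turn":[[0,0,0],[0,0,0],[0,0,0],[0,0,0],[0,0,0],[0,0,0],[0,0,0],[0,0,0],[0,0,0],[0,0,0],[0,0,0],[0,0,0]],"jaw":[0,0,0,0,0,0,0,0,0,0,0,0]}'
python3 -m handwheel '{"travel":[[-0.1,0,0],[-0.1,0,0],[-0.1,0,0],[-0.1,0,0]],"turn":[[0,0,0],[0,0,0],[0,0,0],[0,0,0]],"jaw":[0,0,0,0]}'
```

```text
clock: 48.15
tcp_pos: [0.5431, 0.3635, 0.0589]
tcp_rot: [[-0.999, -0.053, -0.011], [-0.053, 0.999, 0.004], [0.011, 0.005, -1.0]]
wrist_force: [-2.0, 0.1, 1.1]
opening: 0.002
finger_force: 0.8
clock: 48.48
tcp_pos: [0.5531, 0.364, 0.0588]
tcp_rot: [[-0.999, -0.053, -0.011], [-0.053, 0.999, 0.004], [0.011, 0.005, -1.0]]
wrist_force: [-1.4, -0.4, 1.1]
opening: -0.001
finger_force: 0.8
```

```bash
for i in 1 2; do python3 -m handwheel '{"travel":[[-0.08,0,0],[-0.08,0,0],[-0.08,0,0]],"turn":[[0,0,0],[0,0,0],[0,0,0]],"jaw":[0,0,0]}' | grep -E "tcp_pos|wrist"; done
```

```text
tcp_pos: [0.557, 0.3642, 0.0586]
wrist_force: [-10.2, -0.3, 8.9]
tcp_pos: [0.557, 0.3642, 0.0585]
wrist_force: [-23.1, -3.9, 19.8]
```

```bash
python3 -m handwheel '{"travel":[[0.3,0,0],[0.6,0,0],[0.8,0,0],[1,0,0],[0,0,-0.5],[0,0,-1],[0,0,-1],[0,0,-1],[0,0,-1],[0,0,-1],[0.3,-0.5,0],[0,0,0]],"turn":[[0,0,0],[0,0,0],[0,0,0],[0,0,0],[0,0,0],[0,0,0],[0,0,0],[0,0,0],[0,0,0],[0,0,0],[0,0,0],[0,0,0]],"jaw":[0,0,0,0,0,0,0,0,0,0,0,0]}'
python3 - <<'E'
from h import *
np.set_printoptions(precision=3,suppress=True)
for c in ["wrist","scene","top"]:
  e=ext(c);save(c,"f_%s.png"%c)
  for th in ["drawer_handle","block_a","plane","jar","glue"]:
    for d in arm.place_of(c,th)[:7]:
      if d["conf"]>.4: print(c,th,round(d["conf"],2),ray(c,np.array(d["position"])*[560,420],{"drawer_handle":.078,"block_a":.036}.get(th,0),e)[0])
E
```

```text
clock: 49.98
tcp_pos: [0.4934, 0.3453, 0.199]
tcp_rot: [[-0.999, -0.05, -0.008], [-0.05, 0.999, 0.004], [0.008, 0.005, -1.0]]
wrist_force: [-0.1, -0.1, -0.6]
opening: -0.002
finger_force: 0.0
wrist plane 0.8 [ 0.782 -0.002  0.   ]
scene drawer_handle 0.69 [0.568 0.355 0.078]
scene block_a 0.94 [0.324 0.206 0.036]
scene block_a 0.6 [0.228 0.387 0.036]
scene block_a 0.56 [ 0.319 -0.24   0.036]
scene block_a 0.55 [ 0.532 -0.321  0.036]
scene plane 0.93 [0.785 0.008 0.   ]
scene jar 0.77 [0.769 0.125 0.   ]
scene glue 0.97 [ 0.766 -0.119  0.   ]
top drawer_handle 0.91 [0.589 0.363 0.078]
top block_a 0.9 [ 0.528 -0.33   0.036]
top block_a 0.86 [0.202 0.402 0.036]
top block_a 0.63 [0.298 0.188 0.036]
top block_a 0.59 [ 0.519 -0.427  0.036]
top block_a 0.56 [ 0.323 -0.246  0.036]
top plane 0.83 [ 0.783 -0.008  0.   ]
top jar 0.55 [0.77  0.122 0.   ]
top glue 0.54 [ 0.766 -0.119  0.   ]
```

The drawer is home, since the handle is back where it started and the force rose firmly at the stop. Both wet blocks are in the crate and the bystanders haven't moved.

```bash
python3 -c "
from rig import arm
print(arm.sign_off())"
```

```text
the job is handed in; nothing more can be done
None
```

I sorted the five blocks, three seasoned in the drawer and two wet in the crate, pushed the drawer fully home and handed the job in; the plane, glue bottle and jar stand where they were.

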